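Flip the status tags of the core plug carriers

TASK

Some carriers on the board have been refilled or emptied since their status tags were set. With a fingertip, push over the hinged tags that are wrong, so that only the full carriers (a core plug in all three wells) show green and all the others show orange. Leave tags that are already right as they are, do not pinch or force any tag, and do not lift or shift the plugs or the things standing beside the board.

Things in the scene. Friction and masses are not known exactly. Their poses are not given: they have to be found in the camera images.
- carrier_a: Fixed blue plug carrier, 44 x 106 x 24 mm, with three round wells (28 mm wide, 16 mm deep) at its y = -33, 0 and 33 mm; full when each well holds a plug. Origin at the centre of its underside, x away from the reader, y to the left. Four stand side by side, 125 mm apart, on an aluminium board 150 x 515 mm, its top 10 mm above the bench; which stands where changes.
- carrier_b: Fixed blue plug carrier, 44 x 106 x 24 mm, with three round wells (28 mm wide, 16 mm deep) at its y = -33, 0 and 33 mm; full when each well holds a plug. Origin at the centre of its underside, x away from the reader, y to the left. Four stand side by side, 125 mm apart, on an aluminium board 150 x 515 mm, its top 10 mm above the bench; which stands where changes.
- carrier_c: Fixed blue plug carrier, 44 x 106 x 24 mm, with three round wells (28 mm wide, 16 mm deep) at its y = -33, 0 and 33 mm; full when each well holds a plug. Origin at the centre of its underside, x away from the reader, y to the left. Four stand side by side, 125 mm apart, on an aluminium board 150 x 515 mm, its top 10 mm above the bench; which stands where changes.
- carrier_d: Fixed blue plug carrier, 44 x 106 x 24 mm, with three round wells (28 mm wide, 16 mm deep) at its y = -33, 0 and 33 mm; full when each well holds a plug. Origin at the centre of its underside, x away from the reader, y to the left. Four stand side by side, 125 mm apart, on an aluminium board 150 x 515 mm, its top 10 mm above the bench; which stands where changes.
- plug_0: Loose beige rock core plug, a cylinder 25 mm in diameter and 48 mm tall, standing in a well of a carrier (its foot 8 mm above the carrier's underside); origin at the centre of its foot. To be left alone.
- plug_1: Loose dark grey rock core plug, a cylinder 25 mm in diameter and 42 mm tall, standing in a well of a carrier (its foot 8 mm above the carrier's underside); origin at the centre of its foot. To be left alone.
- plug_2: Loose red-brown rock core plug, a cylinder 25 mm in diameter and 50 mm tall, standing in a well of a carrier (its foot 8 mm above the carrier's underside); origin at the centre of its foot. To be left alone.
- plug_3: Loose grey rock core plug, a cylinder 25 mm in diameter and 36 mm tall, standing in a well of a carrier (its foot 8 mm above the carrier's underside); origin at the centre of its foot. To be left alone.
- plug_4: Loose beige rock core plug, a cylinder 25 mm in diameter and 48 mm tall, standing in a well of a carrier (its foot 8 mm above the carrier's underside); origin at the centre of its foot. To be left alone.
- plug_5: Loose light grey rock core plug, a cylinder 25 mm in diameter and 30 mm tall, standing in a well of a carrier (its foot 8 mm above the carrier's underside); origin at the centre of its foot. To be left alone.
- plug_6: Loose dark grey rock core plug, a cylinder 25 mm in diameter and 42 mm tall, standing in a well of a carrier (its foot 8 mm above the carrier's underside); origin at the centre of its foot. To be left alone.
- plug_7: Loose red-brown rock core plug, a cylinder 25 mm in diameter and 50 mm tall, standing in a well of a carrier (its foot 8 mm above the carrier's underside); origin at the centre of its foot. To be left alone.
- plug_8: Loose grey rock core plug, a cylinder 25 mm in diameter and 36 mm tall, standing in a well of a carrier (its foot 8 mm above the carrier's underside); origin at the centre of its foot. To be left alone.
- stand_p: Fixed grey foot and V saddle of tag_p, 70 mm straight in front of the carrier its tag belongs to; which is where changes. Origin under its centre, on the board; axes as the carrier's. Middle of the hinge line at z = 30 mm; the line runs along x, rising 15 degrees away from the robot. The saddle's cheeks end 9 mm above that line and 14 mm to either side; the pin ends 33 mm before and behind.
- tag_p (a joint): Tag on stand_p: plate 46 mm along the hinge, 50 mm to its free edge, 3 mm thick. 0 upright; +0.785 lies left (+y), green face with 3 white dots up; -0.785 lies right, orange face with white bar up. At rest slopes 45 deg: middle of free edge 34 mm above hinge middle, 35 mm aside, 9 mm nearer the robot, open below; 54 mm between facing edges. Free hinge (under 1 N): past upright it falls over.
- stand_q: Fixed grey foot and V saddle of tag_q, 70 mm straight in front of the carrier its tag belongs to; which is where changes. Origin under its centre, on the board; axes as the carrier's. Middle of the hinge line at z = 30 mm; the line runs along x, rising 15 degrees away from the robot. The saddle's cheeks end 9 mm above that line and 14 mm to either side; the pin ends 33 mm before and behind.
- tag_q (a joint): Tag on stand_q: plate 46 mm along the hinge, 50 mm to its free edge, 3 mm thick. 0 upright; +0.785 lies left (+y), green face with 3 white dots up; -0.785 lies right, orange face with white bar up. At rest slopes 45 deg: middle of free edge 34 mm above hinge middle, 35 mm aside, 9 mm nearer the robot, open below; 54 mm between facing edges. Free hinge (under 1 N): past upright it falls over.
- stand_r: Fixed grey foot and V saddle of tag_r, 70 mm straight in front of the carrier its tag belongs to; which is where changes. Origin under its centre, on the board; axes as the carrier's. Middle of the hinge line at z = 30 mm; the line runs along x, rising 15 degrees away from the robot. The saddle's cheeks end 9 mm above that line and 14 mm to either side; the pin ends 33 mm before and behind.
- tag_r (a joint): Tag on stand_r: plate 46 mm along the hinge, 50 mm to its free edge, 3 mm thick. 0 upright; +0.785 lies left (+y), green face with 3 white dots up; -0.785 lies right, orange face with white bar up. At rest slopes 45 deg: middle of free edge 34 mm above hinge middle, 35 mm aside, 9 mm nearer the robot, open below; 54 mm between facing edges. Free hinge (under 1 N): past upright it falls over.
- stand_s: Fixed grey foot and V saddle of tag_s, 70 mm straight in front of the carrier its tag belongs to; which is where changes. Origin under its centre, on the board; axes as the carrier's. Middle of the hinge line at z = 30 mm; the line runs along x, rising 15 degrees away from the robot. The saddle's cheeks end 9 mm above that line and 14 mm to either side; the pin ends 33 mm before and behind.
- tag_s (a joint): Tag on stand_s: plate 46 mm along the hinge, 50 mm to its free edge, 3 mm thick. 0 upright; +0.785 lies left (+y), green face with 3 white dots up; -0.785 lies right, orange face with white bar up. At rest slopes 45 deg: middle of free edge 34 mm above hinge middle, 35 mm aside, 9 mm nearer the robot, open below; 54 mm between facing edges. Free hinge (under 1 N): past upright it falls over.
- rubber_sleeve_red: Bystander: loose red rubber ring 32 mm wide, 22 mm tall, standing on the bench beside an end of the board; origin at the centre of its underside. To be left alone.
- brass_weight: Bystander: loose brass weight with a knob, 28 mm wide, 39 mm tall, standing on the bench beside an end of the board; origin at the centre of its underside. To be left alone.
- vial_red_cap: Bystander: loose glass vial with a red cap, 25 mm wide, 58 mm tall, standing on the bench beside an end of the board; origin at the centre of its underside. To be left alone.

How it is judged:
By the outcome, as a careful person would: the job done as asked, in the order asked, and still so for the second after the job is handed in, with the robot touching nothing.
It also fails if it takes over 58 s, if anything falls off the work surface, if the arm or the gripper's body presses on something with over 40 N, if the wrist force passes 120 N, or if a joint passes its speed limit or range.

ROBOT

A 7-joint arm with a two-finger parallel gripper is mounted at the origin on a cart in front of the work surface, level with it; the furniture and walls round the work are solid. World frame = base frame: x ahead of the robot, y to its left, z up, the work surface at z = 0. Lengths are in m, angles in rad, forces in N, time in s.
With the tool pointing down it reaches from about 0.425 to 0.925 m from the base axis. Payload 6.8 kg.
Tool frame: the origin (TCP) lies between the finger pads; the fingertips stand 14 mm ahead of it and the grasp point (between the pads) lies 5 mm behind it; z points along the fingers, y is the direction in which the jaws open and shut (so a half turn about z gives the same grasp; the last joint's range is limited). The gripper opens to 85 mm and grips with 20 to 120 N. Pads are 22 mm wide; open, the fingers measure 114 mm over their backs; the gripper's body (76 mm by 85 mm) begins 54 mm behind the grasp point. The pads swing forward as they close: fully open they stand 13 mm farther back than shut.
Start: joints at [1.068, 0.477, 0.022, 1.555, -0.011, 1.109, -0.083], TCP at [0.26, -0.623, 0.245] pointing down, gripper open.
Joint ranges: [-2.96, 2.96], [-0.34, 2.1], [-1.41, 1.46], [0.24, 2.44], [-1.37, 4.51], [0.17, 1.92], [-2.96, 2.96]. Speed limits (rad/s): [2.39, 2.39, 3.14, 3.14, 3.14, 3.14, 3.14].

INTERFACE

Orientations are given as a unit quaternion [w, x, y, z].
In Python, from station import bot gives the robot as it stands.
- The arm moves only by the shell command python3 -m crank 'ROWS' [FORCE]. ROWS is JSON, a list of rows, each a list of 3 entries, a list of its own where there are three numbers: the shift along the tool's x, y, z in m, then the turn, a rotation vector about the tool's x, y, z in degrees, then the finger opening in m, from 0 to 0.0854. A call has 1 to 10 rows; each row shifts and turns the commanded pose from where the row before left it, along the tool's axes as they then stand; what a row does not reach is not made up. A row lasts 1/8 s, in which the tool goes at most 62.5 mm and 10.7 degrees, less where a joint would pass 70% of its speed; a pose out of reach is approached as far as the arm can. A call is refused whole if a number of a shift passes 0.0625 or a number of a turn 10.7, either way. A call with a gripper value outside its range is refused whole. The fingers move at their own pace and stop on an object; FORCE is the grip in N (left out, the last holds). Time passes only in rows, so rows that do not move let the fingers close. It gives the time, the measured TCP pose, the force and the opening at its end, in the units of the state.
- bot.get_obs(): the state, without advancing time (a new reading comes with each control period).
- bot.read_camera(name): name is "scene" or "side" or "wrist"; returns (picture, depth): 420x560x3 uint8, red, green, blue; 420x560 float32, m along the optical axis (not along the pixel's ray), 0 where there is no reading.
- bot.calibration(name): a dict with "fx", "fy", "cx", "cy" (pixels), "D" ([k1, k2, p1, p2, k3] as OpenCV has them; the pictures are not rectified), "extrinsics" (4x4, takes a point from camera to world coordinates). Camera axes: x right, y down, z forward; pixel columns grow to the right and rows downward; lengths in m; the calibration is good to about 2 mm. A picture is of the moment at which its call begins: read the wrist's pose just before it. calibration takes no time and is no camera call; for the wrist camera it gives the pose at the moment of the call.
- bot.hand_in(): hands the job in, once; it reports no verdict.
The state is a dict: "t": time; "q": joint angles; "joint_vel": joint speeds; "joint_torque": joint torques, N m; "eef_pos": TCP position; "tool_rot": TCP orientation; "contact_force": force on the tool from outside, world axes, zero at the start; "torque": the same for the moment, N m; "gripper_width": opening from 0.0 (shut) to 1.0 (fully open).
Only numpy, scipy, OpenCV 4.12 (cv2) and the standard library are available. Lean on these libraries where they do the work, as an engineer would, in place of code of your own. Each camera call takes 0.05 s, during which the arm holds its last target.

## Working session

There is one attempt and no reset: what is moved stays moved. The work goes in short steps, Python scripts to look and compute and a shell command to move; the robot and the scene stay as the last step left them, time stands still between calls to the robot, and variables do not carry over. Pictures are saved under pics/ and viewed, and the job is handed in when it is done.

```bash
ls; mkdir -p pics; python3 - <<'E'
from station import bot
import cv2, numpy as np
o=bot.get_obs()
print(o['t'],o['eef_pos'],o['tool_rot'],o['gripper_width'])
for n in ("scene","side"):
    p,d=bot.read_camera(n)
    cv2.imwrite(f"pics/{n}0.png",p[:,:,::-1]); np.save(f"pics/{n}0.npy",d)
    c=bot.calibration(n); print(n,c['fx'],c['cx'],c['cy'],c['D'],np.round(c['extrinsics'],3).tolist())
E
```

```text
pics
0.0 [ 0.25936776 -0.62255843  0.24434324] [-8.63282045e-04  9.80579864e-01  1.96118146e-01 -2.41007326e-04] 1.002729626898729
scene 438.57038859060197 276.4674878334979 204.31803871922824 [0.03120893 0.         0.         0.         0.        ] [[0.753, -0.305, 0.583, -0.11], [-0.657, -0.314, 0.685, -0.605], [-0.026, -0.899, -0.437, 0.514], [0.0, 0.0, 0.0, 1.0]]
side 546.1867847865205 277.9390701140461 204.8706060702461 [0.05986937 0.         0.         0.         0.        ] [[0.942, 0.269, -0.201, 0.821], [0.336, -0.734, 0.59, -0.864], [0.011, -0.623, -0.782, 1.311], [0.0, 0.0, 0.0, 1.0]]
```

View pics/scene0.png

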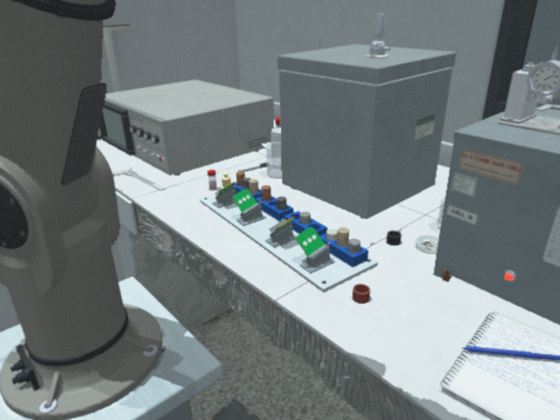

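View pics/side0.png

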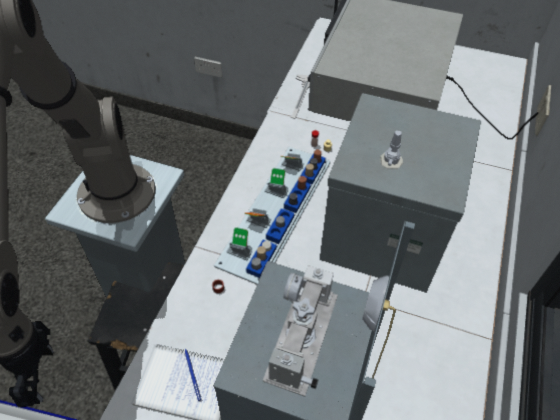

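```bash
python3 - <<'E'
import cv2
a=cv2.imread('pics/scene0.png')[165:305,190:385]; cv2.imwrite('pics/scz.png',cv2.resize(a,None,fx=4,fy=4,interpolation=cv2.INTER_CUBIC))
a=cv2.imread('pics/side0.png')[120:300,200:350]; cv2.imwrite('pics/sdz.png',cv2.resize(a,None,fx=3.3,fy=3.3,interpolation=cv2.INTER_CUBIC))
E
```

```text
(no output)
```

View pics/scz.png

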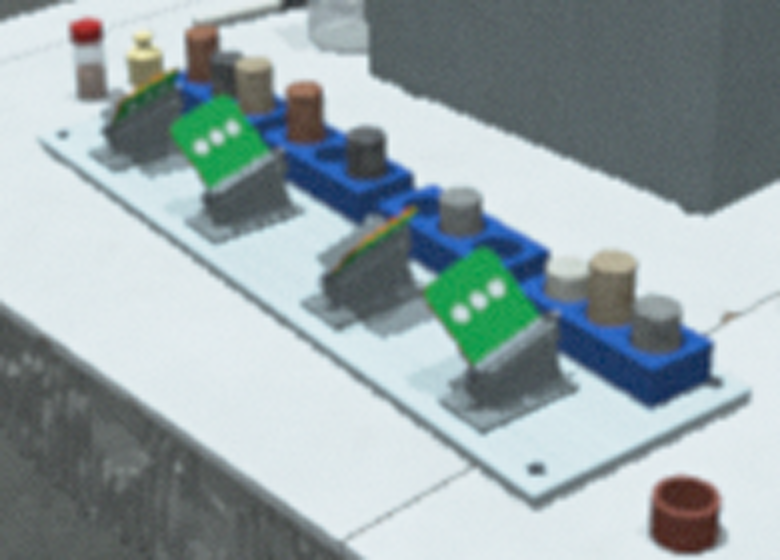

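View pics/sdz.png

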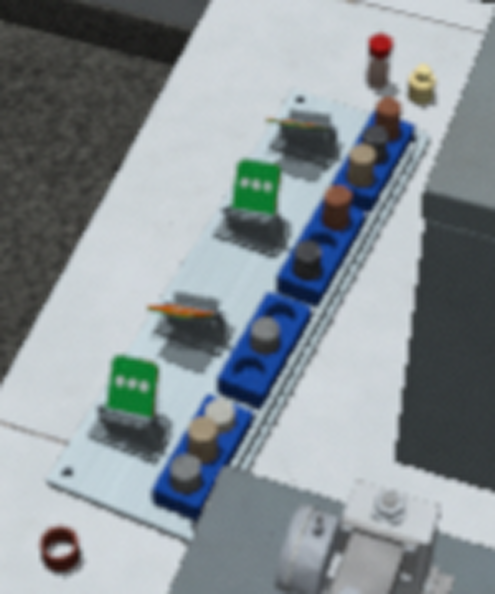

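```bash
cat > h.py <<'E'
import cv2, numpy as np
from station import bot
def rays(c,uv):
    K=np.array([[c['fx'],0,c['cx']],[0,c['fy'],c['cy']],[0,0,1]])
    n=cv2.undistortPoints(np.array(uv,float).reshape(-1,1,2),K,np.array(c['D'],float)).reshape(-1,2)
    return np.c_[n,np.ones(len(n))]
def onplane(c,uv,z):
    E=np.array(c['extrinsics']); r=rays(c,uv)@E[:3,:3].T; o=E[:3,3]
    return o+r*((z-o[2])/r[:,2])[:,None]
def cloud(c,d,mask):
    v,u=np.nonzero(mask&(d>0)); E=np.array(c['extrinsics'])
    return (rays(c,np.c_[u,v])*d[v,u][:,None])@E[:3,:3].T+E[:3,3], np.c_[u,v]
def snap(n,name):
    c=bot.calibration(n); p,d=bot.read_camera(n)
    cv2.imwrite(f"pics/{name}.png",p[:,:,::-1]); np.save(f"pics/{name}.npy",d); return c,p,d
E
python3 - <<'E'
from h import *
for n in("scene","side"):
    c=bot.calibration(n); p=cv2.imread(f"pics/{n}0.png"); d=np.load(f"pics/{n}0.npy")
    h=cv2.cvtColor(p,cv2.COLOR_BGR2HSV)
    roi=np.zeros(d.shape,bool)
    if n=="scene": roi[165:305,190:385]=1
    else: roi[120:300,200:350]=1
    bl=(h[...,0]>105)&(h[...,0]<130)&(h[...,1]>150)&roi
    P,_=cloud(c,d,bl); k=P[:,2]>0.029; Q=P[k]
    ctr=Q[:,:2].mean(0); u,s,vt=np.linalg.svd(Q[:,:2]-ctr); ax=vt[0]*np.sign(vt[0][1])
    al=(Q[:,:2]-ctr)@ax; ac=(Q[:,:2]-ctr)@np.array([ax[1],-ax[0]])
    print(n,'blue',len(Q),'z',np.percentile(Q[:,2],[10,50,90]).round(4),'ctr',ctr.round(4),'axis',ax.round(4),'yaw',np.degrees(np.arctan2(-ax[0],ax[1])).round(2),'al',np.percentile(al,[.5,99.5]).round(4),'ac',np.percentile(ac,[2,98]).round(4))
    hst,e=np.histogram(al,np.arange(-.27,.271,.01)); print(hst)
    g=(h[...,0]>50)&(h[...,0]<80)&(h[...,1]>150)&roi
    nl,lab=cv2.connectedComponents(g.astype(np.uint8))
    for i in range(1,nl):
        m=lab==i
        if m.sum()<60: continue
        G,_=cloud(c,d,m); print(' green',m.sum(),G.mean(0).round(4),np.percentile(G,[3,97],axis=0).round(3).tolist())
E
```

```text
scene blue 648 z [0.0302 0.0325 0.0337] ctr [0.5121 0.0343] axis [0.093  0.9957] yaw -5.34 al [-0.1746  0.2803] ac [-0.0146  0.0259]
[ 0  0  0  0  0  0  0  0  0 43 38 17 21 24 18 13 20 10 11 13  3  3 26  8
 13 39 24  9 18 12  0 19 25  0 33 26 11 15 15  6 12 31  8  6  9  3  4 14
  3  0  0  0  3 10]
 green 242 [0.4604 0.1883 0.0581] [[0.438, 0.171, 0.042], [0.481, 0.204, 0.075]]
 green 355 [ 0.4374 -0.0619  0.0579] [[0.417, -0.078, 0.041], [0.458, -0.046, 0.075]]
side blue 740 z [0.0307 0.0342 0.0383] ctr [0.5289 0.0653] axis [0.0993 0.9951] yaw -5.7 al [-0.2077  0.2666] ac [-0.0252  0.0162]
[ 0  0  0  0  0  0 42 23 14 14 20 15 16 15  7 11 11  0 20 29 15 24 38 19
 14 15 14 14 31 16  3 41 17 12 13 13 13 20 26 15 10 11  1 11 19  9  9 11
  8  7  7 11  8  7]
 green 140 [0.4591 0.185  0.0586] [[0.439, 0.168, 0.043], [0.479, 0.201, 0.076]]
 green 164 [ 0.4368 -0.0641  0.0592] [[0.417, -0.081, 0.042], [0.456, -0.048, 0.078]]
```

```bash
python3 - <<'E'
from h import *
A=[]
for n in("scene","side"):
    c=bot.calibration(n); d=np.load(f"pics/{n}0.npy"); P,_=cloud(c,d,np.ones(d.shape,bool)); A.append(P)
P=np.vstack(A); P=P[(P[:,2]>.1)&(P[:,0]>.3)&(P[:,0]<1.2)]
for y in np.arange(-.8,.8,.1):
    k=P[(P[:,1]>=y)&(P[:,1]<y+.1)]
    if len(k)>20: print(round(y,1),len(k),'xmin',np.percentile(k[:,0],1).round(3),'zmax',np.percentile(k[:,2],99).round(2))
# hinge estimates
ey=np.array([.0228,.2496]);ey/=np.linalg.norm(ey);ex=np.array([ey[1],-ey[0]])
h1=np.array([.4371,-.063])-.0175*ey+.0045*ex
for i in range(4): print(i+1,(h1+.125*i*ey).round(4))
R=cv2.Rodrigues
print('yaw',np.degrees(np.arctan2(ex[1],ex[0])))
E
```

```text
-0.7 621 xmin 0.301 zmax 0.59
-0.6 5885 xmin 0.591 zmax 0.54
-0.5 10195 xmin 0.586 zmax 0.53
-0.4 18482 xmin 0.589 zmax 0.53
-0.3 9444 xmin 0.589 zmax 0.54
-0.2 1820 xmin 1.16 zmax 0.46
-0.1 26090 xmin 0.659 zmax 0.46
-0.0 14292 xmin 0.658 zmax 0.46
0.1 9676 xmin 0.658 zmax 0.47
0.2 7266 xmin 0.658 zmax 0.47
0.3 1649 xmin 0.758 zmax 0.48
0.4 1779 xmin 0.753 zmax 0.48
0.5 9145 xmin 0.443 zmax 0.46
0.6 5132 xmin 0.43 zmax 0.47
0.7 4790 xmin 0.425 zmax 0.47
1 [ 0.44   -0.0808]
2 [0.4514 0.0436]
3 [0.4627 0.1681]
4 [0.4741 0.2926]
yaw -5.219264527988226
```

```bash
python3 -m crank '[[[0,0,0],[0,0,9.28],0],[[0,0,0],[0,0,9.28],0],[[0,0,0],[0,0,9.28],0],[[0.018,-0.055,0],[0,0,0],0],[[0.018,-0.055,0],[0,0,0],0],[[0.018,-0.055,0],[0,0,0],0],[[0.018,-0.055,0],[0,0,0],0],[[0.018,-0.055,0],[0,0,0],0],[[0.018,-0.055,0],[0,0,0],0]]' 20
```

```text
t: 1.23
eef_pos: [0.3975, -0.3024, 0.2452]
tool_rot: [-0.0, 0.999, -0.046, -0.0]
contact_force: [0.6, 0.5, -0.2]
gripper_width: 0.002
```

```bash
python3 -m crank '[[[0.0015,-0.054,0],[0,0,0],0],[[0.0015,-0.054,0],[0,0,0],0],[[0.0015,-0.054,0],[0,0,0],0],[[0.0015,-0.054,0],[0,0,0],0],[[0.0015,-0.054,0],[0,0,0],0],[[0.0015,-0.054,0],[0,0,0],0],[[0.0015,-0.054,0],[0,0,0],0],[[0.0015,-0.054,0],[0,0,0],0],[[0.0015,-0.054,0],[0,0,0],0],[[0,-0.049,0],[0,0,0],0]]'
python3 - <<'E'
from h import *
print(bot.get_obs()['eef_pos'])
c,p,d=snap('wrist','w1'); print(np.round(c['extrinsics'],3).tolist(),c['fx'],c['cx'],c['cy'])
E
```

```text
t: 2.48
eef_pos: [0.4592, 0.229, 0.2451]
tool_rot: [0.0, 0.999, -0.045, -0.0]
contact_force: [0.8, 0.2, -0.5]
gripper_width: 0.0
[0.45921444 0.22904103 0.24511314]
[[-0.091, -0.946, -0.312, 0.54], [-0.996, 0.087, 0.027, 0.222], [0.001, 0.313, -0.95, 0.373], [0.0, 0.0, 0.0, 1.0]] 301.1986847093758 282.03882086398687 212.66993957561232
```

View pics/w1.png

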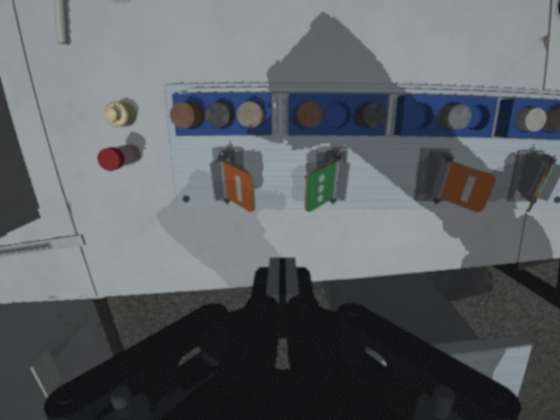

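```bash
python3 - <<'E'
from h import *
c=bot.calibration('wrist'); p=cv2.imread('pics/w1.png'); d=np.load('pics/w1.npy'); h=cv2.cvtColor(p,cv2.COLOR_BGR2HSV)
ey=np.array([.091,.9959]);ex=np.array([.9959,-.091]);o=np.array([.459,.231])
for nm,lo,hi in(('green',50,80),('orange',5,16)):
    m=((h[...,0]>lo)&(h[...,0]<hi)&(h[...,1]>140)); m[:150]=0; m[220:]=0
    m=cv2.erode(m.astype(np.uint8),np.ones((3,3)))
    n,l=cv2.connectedComponents(m)
    for i in range(1,n):
        if (l==i).sum()<80: continue
        G,_=cloud(c,d,l==i); q=np.c_[(G[:,:2]-o)@ex,(G[:,:2]-o)@ey,G[:,2]]
        print(nm,(l==i).sum(),G.mean(0).round(4),'rel x,y,z 3/97%',np.percentile(q,[3,97],axis=0).round(4).tolist())
E
```

```text
orange 513 [0.4701 0.2825 0.0606] rel x,y,z 3/97% [[-0.0145, 0.0388, 0.0437], [0.0252, 0.067, 0.075]]
orange 1085 [0.4485 0.035  0.0583] rel x,y,z 3/97% [[-0.0131, -0.2104, 0.0425], [0.0261, -0.1816, 0.0739]]
```

```bash
python3 - <<'E'
from h import *
c=bot.calibration('wrist'); p=cv2.imread('pics/w1.png'); d=np.load('pics/w1.npy'); h=cv2.cvtColor(p,cv2.COLOR_BGR2HSV)
ey=np.array([.091,.9959]);ex=np.array([.9959,-.091]);o=np.array([.459,.231])
print(h[185:205:5,312:322:4].tolist())
m=((h[...,0]>50)&(h[...,0]<90)&(h[...,1]>110)); m[:150]=0; m[220:]=0;m[:,:295]=0;m[:,345:]=0
G,uv=cloud(c,d,m); q=np.c_[(G[:,:2]-o)@ex,(G[:,:2]-o)@ey,G[:,2]]
print(m.sum(),G.mean(0).round(4),np.percentile(q,[3,97],axis=0).round(4).tolist())
# board left corner holes / carriers on plane
b=((h[...,0]>105)&(h[...,0]<130)&(h[...,1]>130)).astype(np.uint8)
B,_=cloud(c,d,b>0);B=B[(B[:,2]>.03)&(B[:,2]<.038)];q=np.c_[(B[:,:2]-o)@ex,(B[:,:2]-o)@ey]
print(np.percentile(q,[.5,99.5],axis=0).round(4)); print(np.histogram(q[:,1],np.arange(-.30,.14,.004))[0])
# tag edges, rays to plane z=.074
print(onplane(c,[[255,209],[305,209],[255,186],[336,162]],.074).round(4))
E
python3 - <<'E'
import cv2
a=cv2.imread('pics/w1.png')[90:230,160:360]; cv2.imwrite('pics/w1z.png',cv2.resize(a,None,fx=4,fy=4,interpolation=cv2.INTER_CUBIC))
E
```

```text
[[[68, 139, 92], [69, 137, 91], [70, 42, 108]], [[68, 133, 96], [68, 135, 91], [86, 16, 128]], [[68, 135, 96], [68, 133, 92], [78, 29, 116]], [[67, 136, 92], [69, 114, 94], [74, 27, 122]]]
714 [0.4622 0.1959 0.0596] [[-0.015, -0.0498, 0.0422], [0.0265, -0.0204, 0.0758]]
[[ 0.0586 -0.3097]
 [ 0.1023  0.1214]]
[ 43  47  48  49  38  44  37  45  45  56  68 115 118   1   0   0   0  38
 143 101  61  55  46  46  63  69  50  42  48  50  49  53  58  86 125 141
  76  55  54  50  61  79 128 149   4   0   0   0  13  71  57  54  49  51
  53  65  92 141 127  73  56  54  46  60  83 117  88  58  40  46  50  53
  69 118 135   0   0   0   0  19 121 126  70  55  43  38  49  61  79 116
  81  56  47  47  54  59  72 103  91  64  58  51  48  47  48  46   1   0
   0]
[[0.4471 0.2666 0.074 ]
 [0.4428 0.2147 0.074 ]
 [0.4715 0.2638 0.074 ]
 [0.4891 0.1809 0.074 ]]
```

View pics/w1z.png

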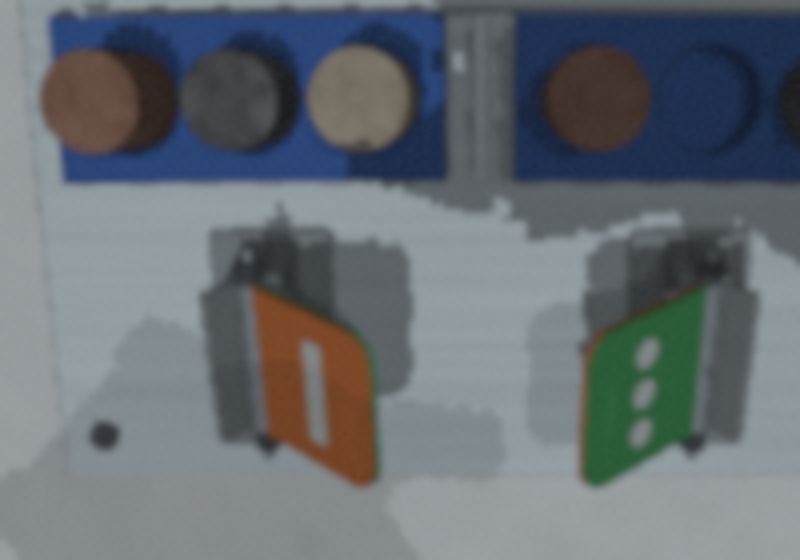

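```bash
python3 -m crank '[[[0,-0.005,0.043],[0,0,0],0],[[0,0,0.043],[0,0,0],0],[[0,0,0.043],[0,0,0],0],[[0,0,0],[0,0,0],0]]'
python3 - <<'E'
from h import *
for n in('wrist','scene','side'):
    c,p,d=snap(n,n+'2')
    E=np.array(c['extrinsics']); o=bot.get_obs(); t=np.array(o['eef_pos'])-[0,0,.014]
    q=E[:3,:3].T@(t-E[:3,3]); K=np.array([[c['fx'],0,c['cx']],[0,c['fy'],c['cy']],[0,0,1]])
    uv=cv2.projectPoints(q[None],np.zeros(3),np.zeros(3),K,np.array(c['D'],float))[0].ravel(); print(n,t.round(4),'tip px',uv.round(1))
    a=p[:,:,::-1].copy(); 
    r={'wrist':(100,340,140,420),'scene':(140,270,170,330),'side':(100,250,220,360)}[n]
    a=cv2.circle(a,tuple(int(x) for x in uv),1,(255,0,255),-1)
    a=a[r[0]:r[1],r[2]:r[3]]; f=780/a.shape[1]; f=min(f,600/a.shape[0]); cv2.imwrite(f'pics/{n}2z.png',cv2.resize(a,None,fx=f,fy=f,interpolation=cv2.INTER_CUBIC)); print(f)
E
```

```text
t: 3.02
eef_pos: [0.4574, 0.2306, 0.1136]
tool_rot: [0.002, 0.999, -0.045, -0.003]
contact_force: [0.8, -0.2, 0.1]
gripper_width: 0.001
wrist [0.459  0.2317 0.1017] tip px [279.8 273. ]
2.5
scene [0.4601 0.2324 0.1031] tip px [232.  177.4]
4.615384615384615
side [0.4607 0.2328 0.1038] tip px [283.1 155.6]
4.0
```

View pics/wrist2z.png

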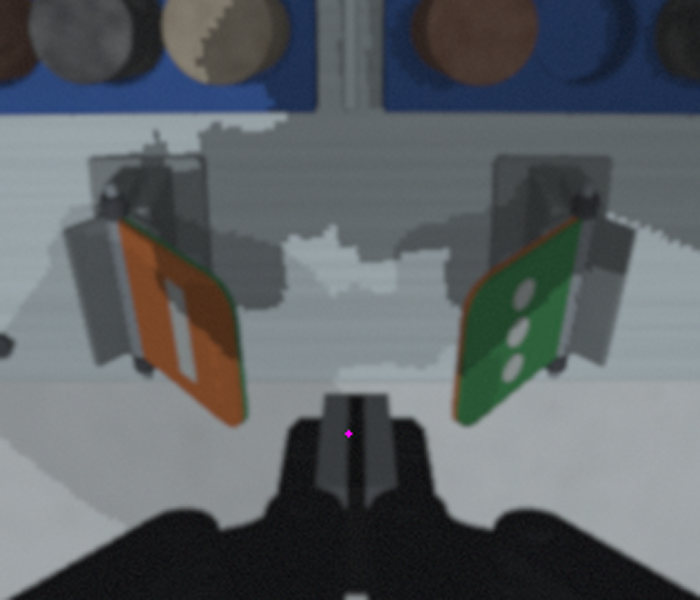

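View pics/scene2z.png

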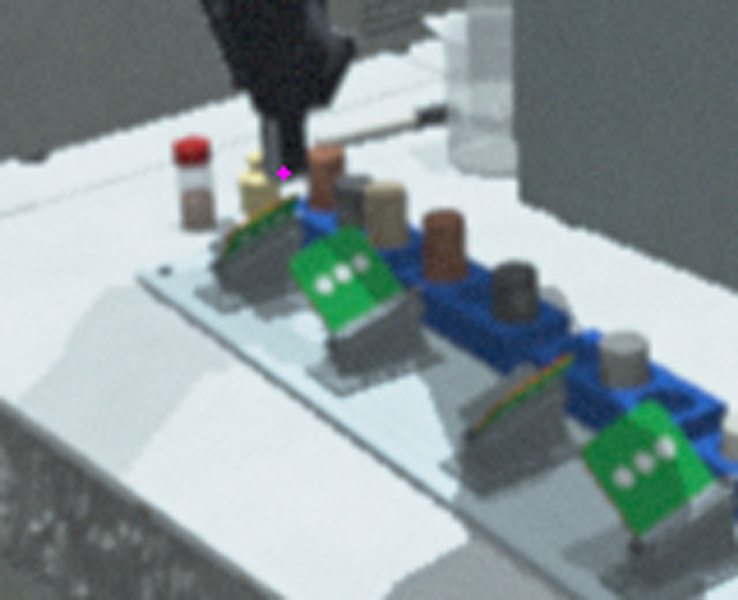

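View pics/side2z.png

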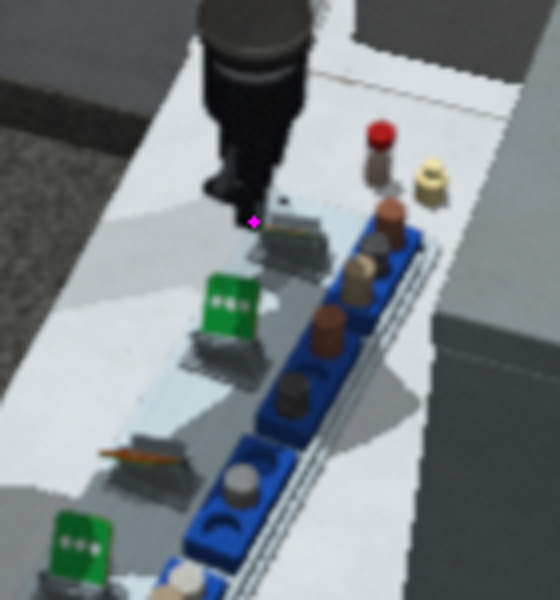

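```bash
python3 -m crank '[[[0,-0.003,0.0],[0,0,0],0],[[0,0,0.015],[0,0,0],0],[[0,0,0.015],[0,0,0],0],[[0,0,0.01],[0,0,0],0],[[0,0,0],[0,0,0],0],[[0,0,0],[0,0,0],0]]'
python3 - <<'E'
from h import *
c,p,d=snap('wrist','w3'); o=bot.get_obs();print(o['eef_pos'],o['contact_force'])
cv2.imwrite('pics/w3z.png',cv2.resize(p[60:340,120:440,::-1],None,fx=2.1,fy=2.1))
E
```

```text
t: 3.92
eef_pos: [0.4601, 0.2354, 0.0763]
tool_rot: [-0.0, 0.999, -0.045, -0.0]
contact_force: [-0.4, -0.2, -0.5]
gripper_width: -0.001
[0.4602995  0.23543708 0.07653513] [-0.51958462  0.54328291  0.00745195]
```

View pics/w3z.png

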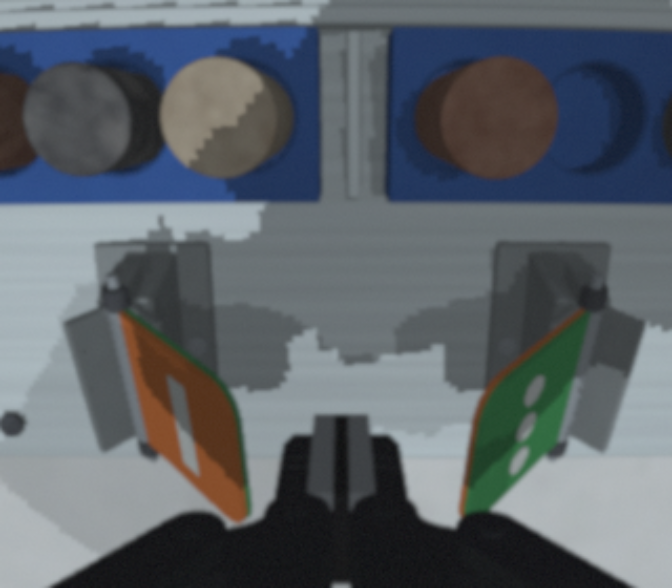

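```bash
python3 - <<'E'
from h import *
ey=np.array([.091,.9959]);ex=np.array([.9959,-.091])
c=bot.calibration('wrist'); o=np.array(bot.get_obs()['eef_pos']); d=np.load('pics/w3.npy')
m=np.ones(d.shape,bool); m[:240]=0
P,_=cloud(c,d,m); q=np.c_[(P[:,:2]-o[:2])@ex,(P[:,:2]-o[:2])@ey,P[:,2]]
for z in np.arange(.06,.2,.01):
    k=q[(q[:,2]>=z)&(q[:,2]<z+.01)&(abs(q[:,1])<.08)]
    if len(k)>5: print(round(z,2),len(k),'x',k[:,0].min().round(3),k[:,0].max().round(3),'y',np.percentile(k[:,1],[1,25,50,75,99]).round(3))
E
```

```text
0.06 1662 x -0.02 0.022 y [-0.049 -0.04   0.006  0.034  0.042]
0.07 2138 x -0.016 0.025 y [-0.04  -0.031  0.001  0.025  0.032]
0.08 682 x 0.006 0.012 y [-0.013 -0.007 -0.     0.007  0.013]
0.09 889 x -0.012 0.012 y [-0.013 -0.002  0.     0.002  0.013]
0.1 1621 x -0.011 0.014 y [-0.03  -0.009  0.002  0.009  0.03 ]
0.11 5722 x -0.012 0.015 y [-0.037 -0.024  0.002  0.024  0.037]
0.12 4763 x -0.011 0.018 y [-0.044 -0.031 -0.003  0.031  0.045]
0.13 9239 x -0.011 0.019 y [-0.052 -0.036  0.     0.036  0.052]
0.14 11953 x -0.005 0.019 y [-0.059 -0.04   0.     0.04   0.059]
0.15 6517 x 0.005 0.021 y [-0.059 -0.017 -0.     0.017  0.06 ]
```

```bash
python3 -m crank '[[[0,0.01,0],[0,0,0],0],[[0,0.008,0],[0,0,0],0],[[0,0.007,0],[0,0,0],0],[[0,0.007,0],[0,0,0],0],[[0,0.006,-0.003],[0,0,0],0],[[0,0.006,-0.003],[0,0,0],0],[[0,0.006,0],[0,0,0],0],[[0,0,0],[0,0,0],0],[[0,0,0],[0,0,0],0]]'
python3 - <<'E'
from h import *
c,p,d=snap('wrist','w4'); o=bot.get_obs();print(o['eef_pos'],o['contact_force'])
cv2.imwrite('pics/w4z.png',cv2.resize(p[60:340,120:440,::-1],None,fx=2.1,fy=2.1))
E
```

```text
t: 5.1
eef_pos: [0.4555, 0.1856, 0.0823]
tool_rot: [-0.0, 0.999, -0.045, 0.0]
contact_force: [0.3, 0.2, 0.0]
gripper_width: -0.002
[0.45551256 0.18569074 0.08227019] [-0.08678445 -0.45493025 -0.16665136]
```

View pics/w4z.png

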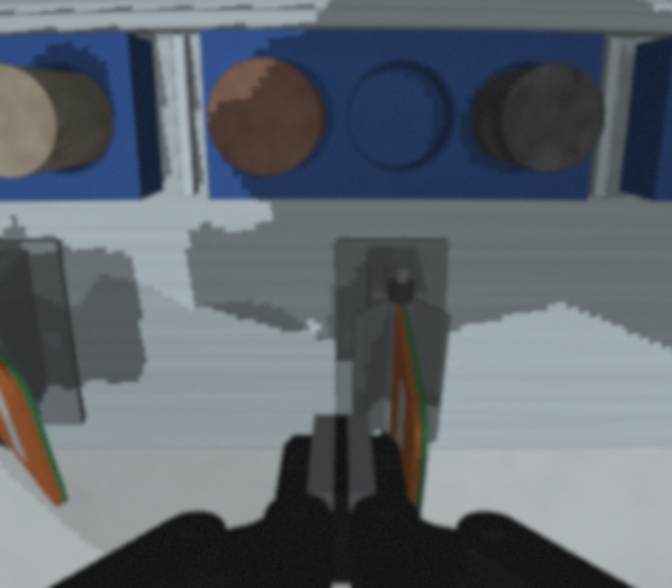

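```bash
python3 -m crank '[[[0,0.005,0],[0,0,0],0],[[0,0.005,0],[0,0,0],0],[[0,0,0],[0,0,0],0],[[0,0,0],[0,0,0],0],[[0,0,0],[0,0,0],0]]'
python3 - <<'E'
from h import *
c,p,d=snap('wrist','w5'); o=bot.get_obs();print(o['eef_pos'],o['contact_force'])
cv2.imwrite('pics/w5z.png',cv2.resize(p[60:340,120:440,::-1],None,fx=2.1,fy=2.1))
E
```

```text
t: 5.78
eef_pos: [0.4546, 0.1756, 0.0823]
tool_rot: [-0.0, 0.999, -0.045, 0.0]
contact_force: [0.3, 0.6, -0.1]
gripper_width: -0.003
[0.45464183 0.17565507 0.08232626] [-0.61893237 -0.51779013  0.46176057]
```

View pics/w5z.png

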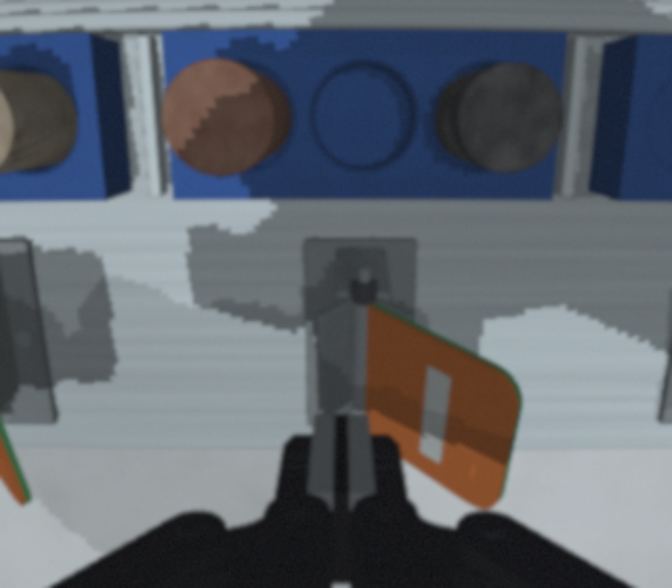

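```bash
python3 -m crank '[[[0,-0.02,0],[0,0,0],0],[[0,-0.02,0],[0,0,0],0],[[0,-0.015,0.003],[0,0,0],0],[[0,-0.008,0.003],[0,0,0],0],[[0,-0.008,0],[0,0,0],0],[[0,-0.008,0],[0,0,0],0],[[0,-0.008,0],[0,0,0],0],[[0,-0.007,-0.003],[0,0,0],0],[[0,-0.006,-0.003],[0,0,0],0],[[0,0,0],[0,0,0],0]]'
python3 - <<'E'
from h import *
c,p,d=snap('wrist','w6'); o=bot.get_obs();print(o['eef_pos'],o['contact_force'])
cv2.imwrite('pics/w6z.png',cv2.resize(p[60:340,120:440,::-1],None,fx=2.1,fy=2.1))
E
```

```text
t: 7.08
eef_pos: [0.4639, 0.2758, 0.0827]
tool_rot: [-0.0, 0.999, -0.045, 0.0]
contact_force: [-0.4, -0.7, -0.6]
gripper_width: 0.001
[0.46381464 0.27526403 0.08251417] [ 0.33691854 -0.20886733  0.31309548]
```

View pics/w6z.png

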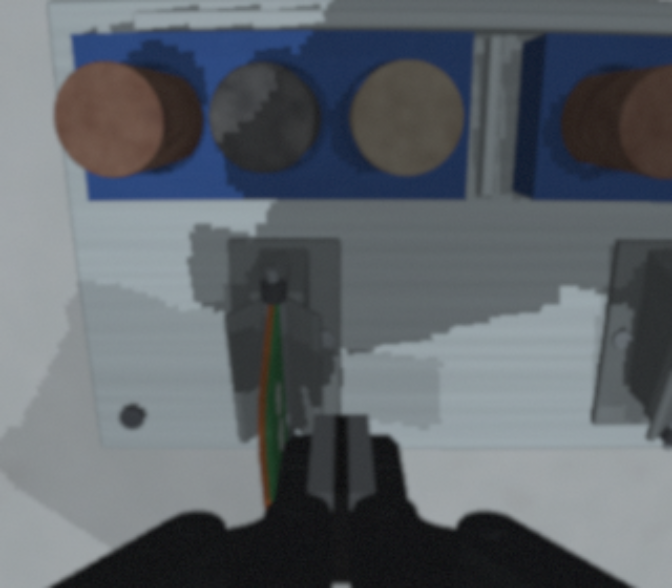

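Tag 4 is now near upright, with its edge at about zoomed column 270 and the finger at 340. A little more travel should tip it over.

```bash
python3 -m crank '[[[0,-0.005,0],[0,0,0],0],[[0,-0.005,0],[0,0,0],0],[[0,0,0],[0,0,0],0],[[0,0,0],[0,0,0],0],[[0,0,0],[0,0,0],0]]'
python3 - <<'E'
from h import *
c,p,d=snap('wrist','w7'); o=bot.get_obs();print(o['eef_pos'],o['contact_force'])
cv2.imwrite('pics/w7z.png',cv2.resize(p[60:340,120:440,::-1],None,fx=2.1,fy=2.1))
E
```

```text
t: 7.75
eef_pos: [0.4646, 0.2848, 0.0822]
tool_rot: [0.0, 0.999, -0.046, -0.0]
contact_force: [-0.7, 0.0, -0.3]
gripper_width: -0.0
[0.46461229 0.28481533 0.08225314] [ 0.28943224 -0.21524375  0.71302375]
```

View pics/w7z.png

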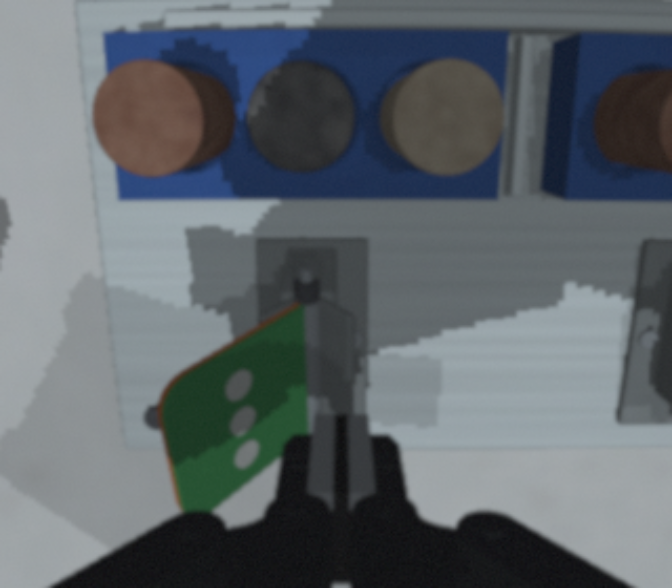

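Tag 4 now lies left showing green. I'll back off to the right, lift clear and check everything.

```bash
python3 -m crank '[[[0,0.01,0],[0,0,0],0],[[0,0.01,-0.01],[0,0,0],0],[[0,0,-0.05],[0,0,0],0],[[0,0,-0.05],[0,0,0],0],[[0,0,-0.05],[0,0,0],0],[[0,0.03,0],[0,0,0],0],[[0,0.03,0],[0,0,0],0],[[0,0,0],[0,0,0],0],[[0,0,0],[0,0,0],0],[[0,0,0],[0,0,0],0]]'
python3 - <<'E'
from h import *
c,p,d=snap('wrist','w8'); o=bot.get_obs();print(o['eef_pos'],o['contact_force'])
c,p,d=snap('scene','s8'); cv2.imwrite('pics/s8z.png',cv2.resize(p[165:305,190:385,::-1],None,fx=4,fy=4,interpolation=cv2.INTER_CUBIC))
E
```

```text
t: 9.05
eef_pos: [0.4572, 0.2063, 0.2425]
tool_rot: [-0.0, 0.999, -0.045, 0.0]
contact_force: [0.4, -0.1, -1.5]
gripper_width: 0.001
[0.4572369  0.20624385 0.2423762 ] [-0.11759602  0.17111251 -0.79257556]
```

View pics/w8.png

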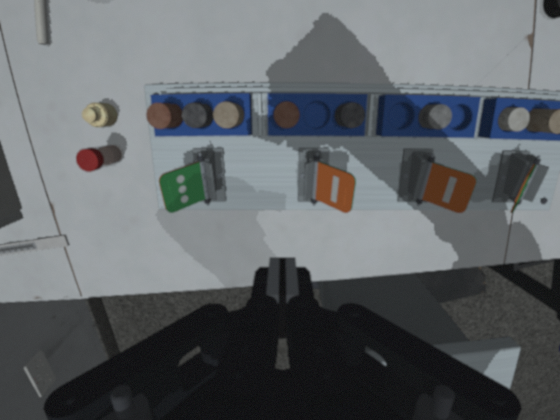

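View pics/s8z.png

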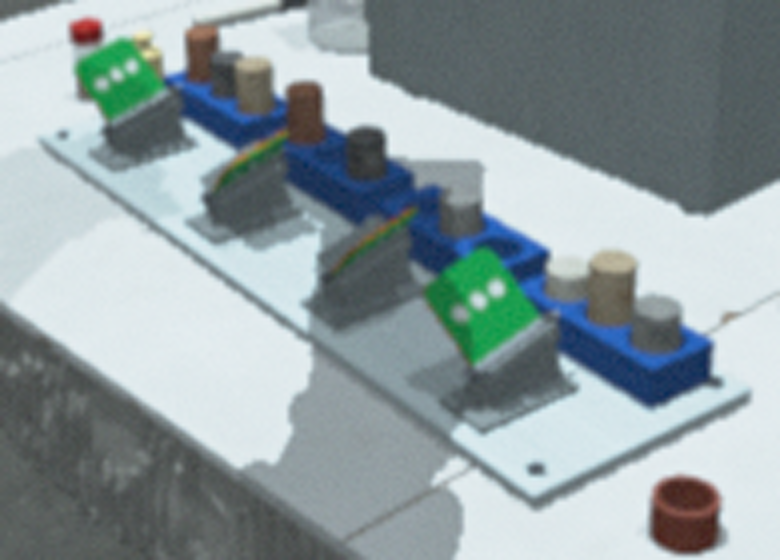

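The wrist view shows, from the left, green (185,188), orange (333,187), orange (448,187) and the untouched green tag (525,180). The scene view agrees, and the plugs and the things beside the board look undisturbed.

```bash
python3 -c "
from station import bot
print(bot.hand_in(), bot.get_obs()['t'])"
```

```text
the job is handed in; nothing more can be done
the job is handed in; nothing more can be done
```

Two tags were wrong, and I pushed both over with the closed fingertip. Counting from the robot's left:

| Carrier | Plugs | Tag at start | Tag now |
|---|---|---|---|
| 1st | 3 | orange (wrong) | green |
| 2nd | 2 | green (wrong) | orange |
| 3rd | 1 | orange | orange, untouched |
| 4th | 3 | green | green, untouched |

**Last checks:** The final wrist and scene pictures both show the "now" column above. By eye, the plugs, vial, brass weight and rubber ring look where they were; I did not measure this. The arm was lifted clear, and the force readings taken after each move stayed within sensor noise (up to about 1.5 N). The last move ended at 9.05 s, well inside the 58 s limit.

**One disagreement:** The wrist camera placed the gap between the two leftmost tags about 8 mm further left than the scene and side cameras did. I lowered the finger between the two estimates. Where tag 2 (2nd carrier) tipped over fitted the scene and side estimate.

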